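Pop and open the spring-lid parts box

ROBOT

A 6-joint arm with a two-finger parallel gripper is mounted at the origin on a cart in front of the work surface, level with it; the furniture and walls round the work are solid. World frame = base frame: x ahead of the robot, y to its left, z up, the work surface at z = 0. Lengths are in m, angles in rad, forces in N, time in s.
With the tool pointing down it reaches from about 0.4 to 0.825 m from the base axis. Payload 7 kg.
Tool frame: the origin (TCP) lies midway between the tips of the shut fingers; the grasp point (between the pads) lies manip.hold_point_z behind it (manip.hold_point_z is the distance from the TCP to the grasp point, in m); z points along the fingers, y is the line along which they close (so a half turn about z gives the same grasp; the last joint's range is limited). The gripper opens to 88 mm and grips with 3 to 60 N. Pads are 19 mm wide; open, the fingers measure 130 mm over their backs; the gripper's body (78 mm by 193 mm) begins 47 mm behind the grasp point.
Start: joints at [-0.954, 0.359, 0.012, 0, -1.224, -0.288], TCP at [0.218, -0.639, 0.227] pointing down, gripper open.
Joint ranges: [-3.07, 3.07], [-1.43, 2.12], [-1.02, 1.25], [-3.03, 1.67], [-3.05, -0], [-3.03, 3.03]. Speed limits (rad/s): [2.39, 2.39, 3.01, 3.14, 3.14, 3.14].

INTERFACE

Orientations are given as a unit quaternion [x, y, z, w].
In Python, from rig import manip, eyes gives the robot as it stands.
- The arm moves only by the shell command python3 -m inch 'ROWS'. ROWS is JSON, a list of rows, each a list of 7 numbers: the turn, a rotation vector about the tool's x, y, z each as a share of 45 degrees, from -1 to 1, then the shift along the tool's x, y, z each as a share of 0.25 m, from -1 to 1, then the finger opening in mm, from 0 to 87.6. A call has 1 to 5 rows; each row shifts and turns the commanded pose from where the row before left it, along the tool's axes as they then stand; what a row does not reach is not made up. A row lasts 1/8 s, in which the tool goes at most 62.5 mm and 10.7 degrees, less where a joint would pass 70% of its speed; a pose out of reach is approached as far as the arm can. A call with a number of a shift or a turn outside -1 to 1 is refused whole. A call with a gripper value outside its range is refused whole. The fingers move at their own pace and stop on an object; the grip force is fixed at half the most. Time passes only in rows, so rows that do not move let the fingers close. It gives the time, the measured TCP pose, the force, the opening and the grip force at its end, in the units of the state.
- manip.observe(): the state, without advancing time (a new reading comes with each control period).
- eyes.capture(name): name is "side" or "top" or "wrist"; returns (picture, depth): 384x512x3 uint8, red, green, blue; 384x512 float32, m along the optical axis (not along the pixel's ray), 0 where there is no reading.
- eyes.camera_info(name): a dict with "K" (3x3 intrinsics, pixels), "rvec" (rotation vector, rad) and "tvec" (3), from world to camera coordinates, as OpenCV has them. Camera axes: x right, y down, z forward; pixel columns grow to the right and rows downward; lengths in m; the calibration is good to about 2 mm. A picture is of the moment at which its call begins: read the wrist's pose just before it. camera_info takes no time and is no camera call; for the wrist camera it gives the pose at the moment of the call.
- manip.finish_job(): hands the job in; it is judged then, once.
The state is a dict: "t": time; "joints": joint angles; "dq": joint speeds; "effort": joint torques, N m; "tcp_pos": TCP position; "eef_rot": TCP orientation; "force": force on the tool from outside, world axes, zero at the start; "torque": the same for the moment, N m; "opening": finger opening in m; "gripper_force": force on a finger pad.
Only numpy, scipy, OpenCV 4.12 (cv2) and the standard library are available. Lean on these libraries where they do the work, as an engineer would, in place of code of your own. Each camera call takes 0.05 s, during which the arm holds its last target. There are 200 camera calls.

TASK

Two parts boxes with sprung lids are screwed to the bench; the spark plug is kept in the wider one. With the fingertips, press down the release tab on the front of the wider box so that its lid springs up, let go of the tab, then push the lid back over until it rests fully open by itself. Do not pick anything up: leave the spark plug in its box, the narrower box shut, and the piston, the drink can and the rubber ring where they are.

Things in the scene. Friction and masses are not known exactly. Their poses are not given: they have to be found in the camera images.
- wide_box: the wider of two screwed-down parts boxes (140 mm wide, 90 mm deep front to back, rim 60 mm above the bench, grey steel, plain 5 mm lid). Origin: centre of its underside on the bench. Its x axis points from the front (release tab) to the back (hinge), y along its width, z up. It does not move.
- wide_box_tab_pad (a point): where to press the wider box's release tab: top of its dark steel paddle (36 mm wide, 46 mm long), level, 40 mm above the bench, at the middle of the box's front; 41 mm in front of the wall, 14 mm from the free end. 3 to 3.5 N press it fully down (9 mm here). The tab's upright claw, by the wall, 69 mm high, tips 9 mm forward meanwhile.
- wide_box_tab (a joint): angle of the wider box's release tab in rad: 0 at rest, grows as its paddle is pressed down, 0.28 at its stop; the lid lets go at about 0.13. It springs back when let go.
- wide_box_lid (a joint): opening angle of the wider box's lid in rad: 0 to 0.02 shut (latched), about 0.7 when the spring has lifted it, 1.92 fully open against its stop. Damped, about 60 g. Short of about 1.4 it sinks back onto the spring plunger (0.7), near upright it may just stand; past about 1.65 it falls back to the stop and stays.
- wide_box_lid_edge (a point): middle of the free front edge of the wider box's lid, at half its thickness; it moves with the lid, 90 mm from the hinge line. A steel tongue (18 mm wide) sticks out 5.5 mm beyond it.
- wide_box_lid_hinge (a point): middle of the hinge line of the wider box's lid, at its back rim, 61 mm above the bench; axes as the box's.
- narrow_box: the narrower of two screwed-down parts boxes (84 mm wide, 90 mm deep front to back, rim 60 mm above the bench, grey steel, plain 5 mm lid). Origin: centre of its underside on the bench. Its x axis points from the front (release tab) to the back (hinge), y along its width, z up. It does not move. Otherwise the same as the wider box; it stays shut.
- narrow_box_tab (a joint): angle of the narrower box's release tab in rad: 0 at rest, grows as its paddle is pressed down, 0.28 at its stop; the lid lets go at about 0.13. It springs back when let go.
- narrow_box_lid (a joint): opening angle of the narrower box's lid in rad: 0 to 0.02 shut (latched), about 0.7 when the spring has lifted it, 1.92 fully open against its stop. Damped, about 60 g. Short of about 1.4 it sinks back onto the spring plunger (0.7), near upright it may just stand; past about 1.65 it falls back to the stop and stays.
- plug_center (a point): centre of a loose spark plug, 77 mm long, 23 mm high, lying along the width on the wider box's floor (4 to 6 mm above the bench); unseen until the lid is open. It stays there.
- piston_center (a point): centre of a loose bare-metal piston, 55 mm across, 54 mm high, standing between the boxes; leave it.
- can_center (a point): centre of a loose black drink can, 66 mm across, 115 mm high, standing between and behind the boxes; leave it.
- ring_center (a point): centre of a loose black rubber ring, 34 mm across, 14 mm high, lying in front between the boxes; leave it.
There are look-alikes about, which are no part of the job. What is shaped like the narrow_box but purple is not meant.

How it is judged:
By the outcome, as a careful person would: the job done as asked, in the order asked, and still so for the second after the job is handed in, with the robot touching nothing.
It also fails if it takes over 40 s, if anything falls off the work surface, if the arm or the gripper's body presses on something with over 40 N, if the wrist force passes 120 N, or if a joint passes its speed limit or range.

## Working session

There is one attempt and no reset: what is moved stays moved. The work goes in short steps, Python scripts to look and compute and a shell command to move; the robot and the scene stay as the last step left them, time stands still between calls to the robot, and variables do not carry over. Pictures are saved under pics/ and viewed, at most 10 in all, crops included, and the job is handed in when it is done.

```bash
mkdir -p pics
python3 - <<'E'
from rig import manip, eyes
import cv2,numpy as np
for n in("side","top"):
    p,d=eyes.capture(n); np.savez(f"pics/{n}0.npz",p=p,d=d)
    cv2.imwrite(f"pics/{n}0.png",p[:,:,::-1])
    i=eyes.camera_info(n);R=cv2.Rodrigues(np.array(i["rvec"]))[0];print(n,-R.T@np.array(i["tvec"]).ravel(),R[2])
s=manip.observe();print(s,manip.hold_point_z)
E
```

```text
side [0.21240129 0.83004687 0.71917188] [ 0.26060027 -0.79154818 -0.5527558 ]
top [ 0.39507635 -0.11976941  1.38478037] [ 0.09559552 -0.01036492 -0.9953663 ]
{'t': 0.1, 'joints': array([-9.53935028e-01,  3.59301900e-01,  1.11341751e-02, -2.66792241e-04,
       -1.22410255e+00, -2.88121194e-01]), 'dq': array([-8.77024213e-05, -1.90069902e-03,  1.98376739e-03,  1.52082136e-03,
        3.45983095e-04, -1.66247845e-04]), 'effort': array([-4.00059638e-03, -5.84163845e+01,  2.93751705e+01,  7.01570928e+00,
        1.01038237e-02, -5.39826624e-05]), 'tcp_pos': array([ 0.21775359, -0.63844515,  0.22572545]), 'eef_rot': array([-1.63586054e-01,  9.86528785e-01,  7.17642158e-04, -2.09407296e-04]), 'force': array([-0.60674572, -0.12360845,  0.12927973]), 'torque': array([-0.08071245, -0.00747442,  0.02562115]), 'gripper_force': 0.0, 'opening': 0.08765898017087285} 0.0188
```

View pics/top0.png

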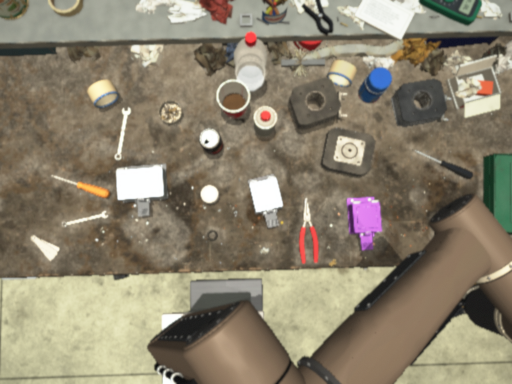

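View pics/side0.png

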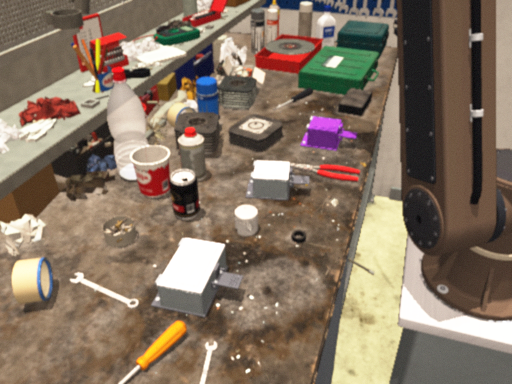

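Three boxes show in the top picture: wide grey (140,184), tab at (143,208); narrow grey (266,193), tab at (270,218); and a purple look-alike (365,218). The wide grey one at (140,184) fits, because it is the widest and has a plain grey lid. I'll confirm it in a crop and measure its pose.

```bash
cat > h.py <<'E'
import numpy as np,cv2
from rig import manip,eyes
def cloud(n,d):
    i=eyes.camera_info(n);K=np.array(i["K"]);R=cv2.Rodrigues(np.array(i["rvec"]))[0];t=np.array(i["tvec"]).ravel()
    v,u=np.mgrid[:d.shape[0],:d.shape[1]]
    c=np.stack([(u-K[0,2])/K[0,0]*d,(v-K[1,2])/K[1,1]*d,d],-1)
    return (c-t)@R
E
python3 - <<'E'
from h import *
for n,(a,b,c,d_) in (("top",(155,225,105,180)),("side",(235,320,145,250))):
    f=np.load(f"pics/{n}0.npz");P=cloud(n,f["d"])
    sub=P[a:b,c:d_].reshape(-1,3)
    m=(sub[:,2]>.055)&(sub[:,2]<.08); L=sub[m]
    r=cv2.minAreaRect((L[:,:2]*1000).astype(np.float32));print(n,"lid",m.sum(),r,np.median(L[:,2]),cv2.boxPoints(r).round().tolist())
    m=(sub[:,2]>.03)&(sub[:,2]<.046)&(sub[:,0]<L[:,0].min()+.0); T=sub[m]
    if len(T)>3:
        r=cv2.minAreaRect((T[:,:2]*1000).astype(np.float32));print("tab",m.sum(),r,np.median(T[:,2]))
    if n=="top": print("bench z",np.median(P[200:220,170:200,2]))
f=np.load("pics/top0.npz")["p"];g=np.load("pics/side0.npz")["p"]
A=cv2.resize(f[150:230,100:290,::-1],(760,320),interpolation=cv2.INTER_CUBIC)
B=cv2.resize(g[225:325,130:320,::-1],(520,274),interpolation=cv2.INTER_CUBIC)
o=np.zeros((594,760,3),np.uint8);o[:320]=A;o[320:,:520]=B;cv2.imwrite("pics/crop1.png",o)
E
```

```text
top lid 1400 ((559.343505859375, 212.80445861816406), (104.65764617919922, 141.8071746826172), 3.4329917430877686) 0.06596106689894735 [[503.0, 280.0], [511.0, 139.0], [616.0, 145.0], [607.0, 287.0]]
tab 173 ((483.916748046875, 210.79141235351562), (44.1637077331543, 44.57918167114258), 89.71992492675781) 0.03969427568003798
bench z -0.0008255107105071455
side lid 2575 ((557.74072265625, 210.18450927734375), (106.0831069946289, 144.4270477294922), 2.255448579788208) 0.0672016316168187 [[502.0, 280.0], [508.0, 136.0], [614.0, 140.0], [608.0, 284.0]]
tab 335 ((481.4068603515625, 206.9337615966797), (45.5894660949707, 45.876705169677734), 0.21853239834308624) 0.04100109598331031
```

View pics/crop1.png

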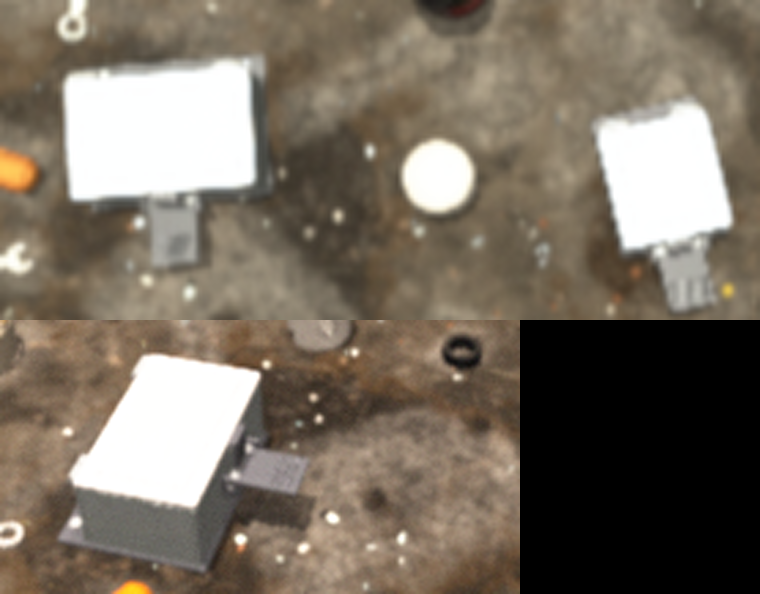

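The crop shows the wide grey box (crop 160,130) with its dark paddle at (175,235). The narrow grey box is at right (665,175) and the purple one is out of frame, so the target is confirmed. The box yaw is about 3°, the pad is near (0.474, 0.209, 0.040) and the hinge is near (0.605, 0.215, 0.061). First move: turn about tool z to line up with the box, with the fingers shut.

```bash
python3 -m inch '[[0,0,0.176,0,0,0,0],[0,0,0.176,0,0,0,0],[0,0,0,-0.126,0.188,0,0],[0,0,0,-0.126,0.188,0,0],[0,0,0,-0.126,0.188,0,0]]'; python3 -m inch '[[0,0,0,-0.126,0.188,0,0],[0,0,0,-0.126,0.188,0,0],[0,0,0,-0.126,0.188,0,0],[0,0,0,-0.126,0.188,0,0],[0,0,0,-0.126,0.188,0,0]]'
```

```text
t: 0.72
tcp_pos: [0.3053, -0.4915, 0.226]
eef_rot: [-0.026, 1.0, 0.0, -0.0]
force: [0.8, -0.6, -0.4]
opening: 0.0432
gripper_force: 0.0
t: 1.35
tcp_pos: [0.4504, -0.2484, 0.2265]
eef_rot: [-0.026, 1.0, 0.0, 0.0]
force: [0.3, -1.0, -0.2]
opening: 0.0008
gripper_force: 0.0
```

```bash
python3 -m inch '[[0,0,0,-0.022,0.228,0,0],[0,0,0,-0.022,0.228,0,0],[0,0,0,-0.022,0.228,0,0],[0,0,0,-0.022,0.228,0,0]]'; python3 -m inch '[[0,0,0,-0.022,0.228,0,0],[0,0,0,-0.022,0.228,0,0],[0,0,0,-0.022,0.228,0,0],[0,0,0,-0.022,0.228,0,0],[0,0,0,0,0,0.2,0]]'
python3 - <<'E'
from h import *
p,d=eyes.capture("wrist");cv2.imwrite("pics/w1.png",p[:,:,::-1]);np.savez("pics/w1.npz",p=p,d=d)
P=cloud("wrist",d);s=manip.observe();print(s["tcp_pos"],s["joints"],s["force"])
z=P[...,2];m=(d>0)&(z>.032)&(z<.046)&(abs(P[...,1]-.21)<.03)&(P[...,0]>.44)&(P[...,0]<.505)
if m.sum()>9: print(m.sum(),cv2.minAreaRect((P[m][:,:2]*1000).astype(np.float32)),np.median(P[m],0))
m=(d>0)&(z>.060)&(z<.07)&(abs(P[...,1]-.21)<.1)&(P[...,0]>.48)&(P[...,0]<.65)
if m.sum()>9: print(m.sum(),cv2.minAreaRect((P[m][:,:2]*1000).astype(np.float32)))
E
```

```text
t: 1.85
tcp_pos: [0.4595, -0.0195, 0.2266]
eef_rot: [-0.026, 1.0, 0.0, 0.0]
force: [0.1, 0.1, 0.1]
opening: 0.0005
gripper_force: 0.0
t: 2.48
tcp_pos: [0.4722, 0.2127, 0.1786]
eef_rot: [-0.028, 1.0, 0.002, 0.003]
force: [0.2, -0.7, -2.5]
opening: 0.0002
gripper_force: 0.0
[0.46716327 0.20809206 0.1698065 ] [ 0.80150398  0.14036066 -0.41940978 -0.00293003 -1.01696419 -2.31706467] [-4.26111755 -3.06286409 -8.22275251]
178 ((477.2628479003906, 203.72039794921875), (43.100486755371094, 50.25130081176758), 84.2177963256836) [0.49345442 0.20342561 0.0335156 ]
```

View pics/w1.png

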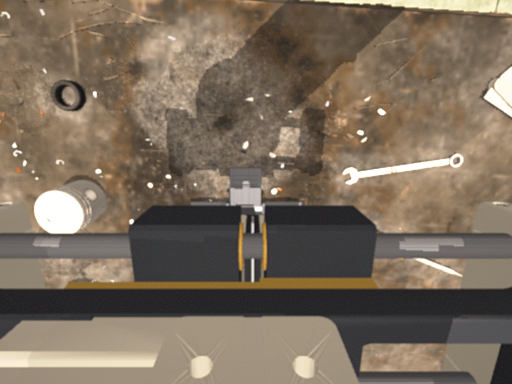

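The wrist view shows the paddle at (245,185) below the shut fingers (253,250). The box is hidden behind the gripper, the ring is at (68,95), the piston at (62,210), and the space around the tab is clear. I'll let the arm settle and then lower it.

```bash
python3 -m inch '[[0,0,0,0,0,0,0],[0,0,0,0,0,0,0]]'; python3 -m inch '[[0,0,0,0,0,0.16,0],[0,0,0,0,0,0.16,0],[0,0,0,0,0,0.12,0],[0,0,0,0,0,0,0],[0,0,0,0,0,0,0]]'
```

```text
t: 2.78
tcp_pos: [0.4709, 0.2074, 0.1783]
eef_rot: [-0.026, 1.0, 0.0, 0.001]
force: [0.1, -0.0, -0.4]
opening: 0.0002
gripper_force: 0.0
t: 3.4
tcp_pos: [0.4713, 0.2081, 0.0686]
eef_rot: [-0.026, 1.0, 0.001, 0.001]
force: [0.8, -0.2, 0.5]
opening: 0.0002
gripper_force: 0.0
```

```bash
python3 -m inch '[[0,0,0,0,0,0.09,0],[0,0,0,0,0,0.03,0],[0,0,0,0,0,0.012,0],[0,0,0,0,0,0.012,0],[0,0,0,0,0,0,0]]'; python3 -m inch '[[0,0,0,0,0,0,0],[0,0,0,0,0,0,0]]';python3 - <<'E'
from h import *
p,d=eyes.capture("side");cv2.imwrite("pics/s2.png",cv2.resize(p[180:330,110:310,::-1],(800,600)))
E
```

```text
t: 4.03
tcp_pos: [0.471, 0.2081, 0.032]
eef_rot: [-0.027, 1.0, 0.0, 0.001]
force: [0.0, -1.4, 10.6]
opening: 0.0005
gripper_force: 4.9
t: 4.28
tcp_pos: [0.471, 0.2081, 0.032]
eef_rot: [-0.026, 1.0, 0.001, 0.001]
force: [-0.8, -1.9, 9.1]
opening: 0.0002
gripper_force: 4.5
```

View pics/s2.png

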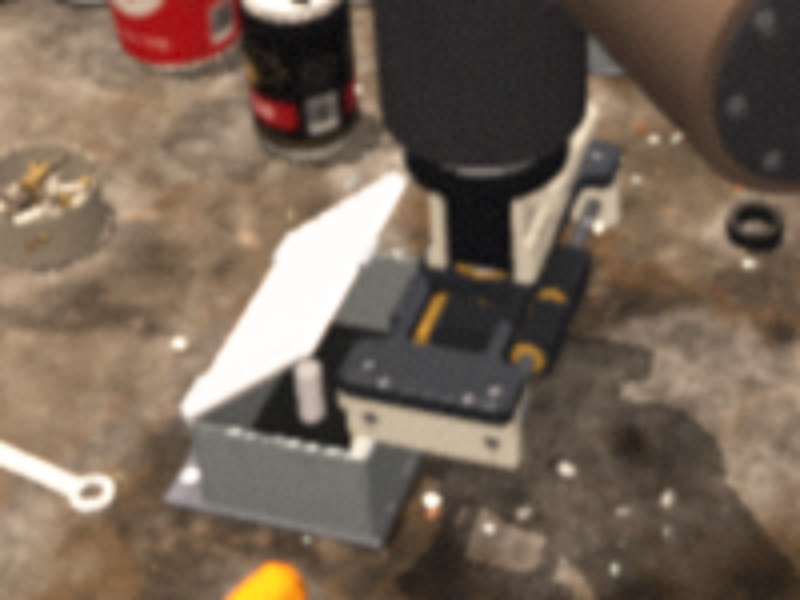

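The side view shows the lid sprung up (edge at about (400,180)–(310,355)) with the plunger at (312,390), and the fingers still on the tab. Now I'll let go of the tab, straight up and slightly back.

```bash
python3 -m inch '[[0,0,0,0,0,-0.08,0],[0,0,0,0.04,0,-0.11,0],[0,0,0,0,0,-0.11,0],[0,0,0,0,0,0,0],[0,0,0,0,0,0,0]]'
python3 - <<'E'
from h import *
for n in("side","top"):
    p,d=eyes.capture(n);P=cloud(n,d);cv2.imwrite(f"pics/{n}3.png",p[:,:,::-1])
    m=(d>0)&(P[...,2]>.075)&(P[...,2]<.14)&(P[...,0]>.525)&(P[...,0]<.61)&(abs(P[...,1]-.212)<.065)
    q=P[m];print(n,len(q));A=np.c_[q[:,0],np.ones(len(q))];k=np.linalg.lstsq(A,q[:,2],rcond=None)[0]
    print("lid angle",np.arctan(-k[0]),"xmin",np.percentile(q[:,0],2),"zmax",np.percentile(q[:,2],98))
    t=(d>0)&(P[...,2]>.025)&(P[...,2]<.05)&(P[...,0]>.44)&(P[...,0]<.5)&(abs(P[...,1]-.209)<.025);print("tab z",np.median(P[t][:,2]) if t.any() else None)
E
```

```text
t: 4.95
tcp_pos: [0.4598, 0.2069, 0.1055]
eef_rot: [-0.026, 1.0, 0.0, -0.0]
force: [-0.9, 0.1, -1.0]
opening: 0.0005
gripper_force: 0.0
side 762
lid angle 0.6843317369642874 xmin 0.5353485151484944 zmax 0.12412717373816919
tab z 0.04113200312981571
top 764
lid angle 0.683012815034722 xmin 0.5373306139356719 zmax 0.12485927842069323
tab z None
```

The lid is at 0.68 rad and the tab has sprung back. Next I'll push the lid over with the fingertips.

```bash
python3 -m inch '[[0,0,0,-0.1,0,-0.01,0],[0,0,0,-0.1,0,0,0],[0,0,0,-0.05,0,0,0],[0,0,0,-0.05,0,0,0],[0,0,0,-0.05,0,0,0]]'; python3 -m inch '[[0,0,0,-0.05,0,0,0],[0,0,0,-0.05,0,0,0],[0,0,0,-0.05,0,0,0],[0,0,0,0,0,0,0]]'
python3 - <<'E'
from h import *
p,d=eyes.capture("side");cv2.imwrite("pics/s4.png",cv2.resize(p[150:330,90:330,::-1],(800,600)))
E
```

```text
t: 5.68
tcp_pos: [0.5472, 0.2113, 0.1074]
eef_rot: [-0.026, 1.0, -0.0, -0.001]
force: [-0.5, -0.4, 0.3]
opening: 0.0004
gripper_force: 0.5
t: 6.18
tcp_pos: [0.5858, 0.2135, 0.1078]
eef_rot: [-0.026, 1.0, -0.0, 0.0]
force: [0.1, -0.6, -0.4]
opening: 0.0006
gripper_force: 0.0
```

View pics/s4.png

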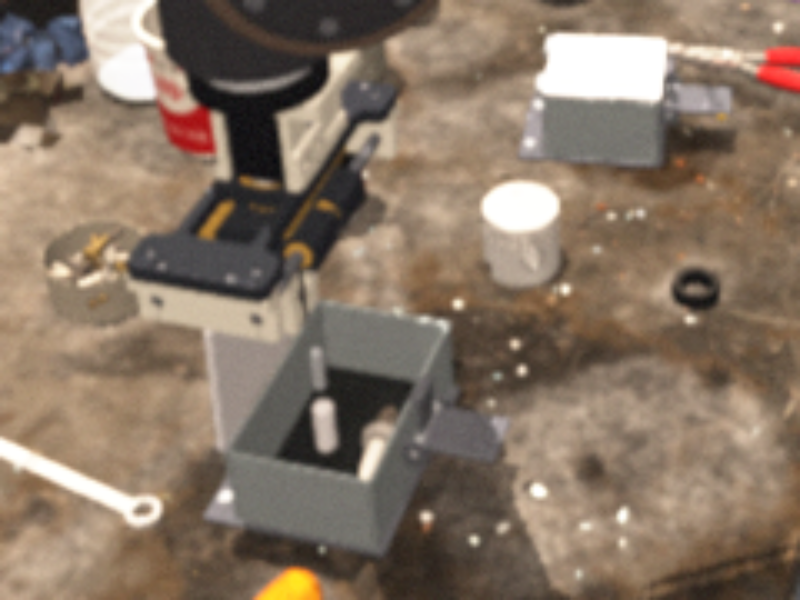

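The view shows the lid roughly upright (bottom edge about (225,450), behind the fingers), with the plug in its box at (378,445). I'll push about 24 mm further.

```bash
python3 -m inch '[[0,0,0,-0.035,0,0,0],[0,0,0,-0.035,0,0,0],[0,0,0,-0.025,0,0,0],[0,0,0,0,0,0,0],[0,0,0,0,0,0,0]]'; python3 -m inch '[[0,0,0,0.1,0,0,0],[0,0,0,0.2,0,0,0],[0,0,0,0.2,0,0,0],[0,0,0,0.1,0,-0.2,0],[0,0,0,0,0,-0.2,0]]'; python3 -m inch '[[0,0,0,0.1,-0.2,0,0],[0,0,0,0,-0.2,0,0],[0,0,0,0,-0.2,0,0],[0,0,0,0,0,0,0],[0,0,0,0,0,0,0]]';python3 - <<'E'
from h import *
p,d=eyes.capture("side");P=cloud("side",d);cv2.imwrite("pics/s5.png",cv2.resize(p[140:340,70:337,::-1],(800,600)))
m=(d>0)&(P[...,2]>.075)&(P[...,2]<.14)&(P[...,0]>.59)&(P[...,0]<.66)&(abs(P[...,1]-.215)<.06)
q=P[m];print(len(q));k=np.polyfit(q[:,2],q[:,0],1);print("angle",np.pi/2+np.arctan(k[0]))
E
```

```text
t: 6.85
tcp_pos: [0.6086, 0.2148, 0.108]
eef_rot: [-0.026, 1.0, 0.0, 0.0]
force: [0.2, -0.4, 0.1]
opening: 0.0002
gripper_force: 0.0
t: 7.48
tcp_pos: [0.4567, 0.2064, 0.2095]
eef_rot: [-0.027, 1.0, -0.0, -0.0]
force: [1.9, 1.9, 0.2]
opening: 0.0003
gripper_force: 0.0
t: 8.1
tcp_pos: [0.4417, 0.0558, 0.2084]
eef_rot: [-0.026, 1.0, 0.0, 0.0]
force: [-0.3, 0.7, 0.7]
opening: 0.0006
gripper_force: 0.0
1282
angle 1.917067810208518
```

View pics/s5.png

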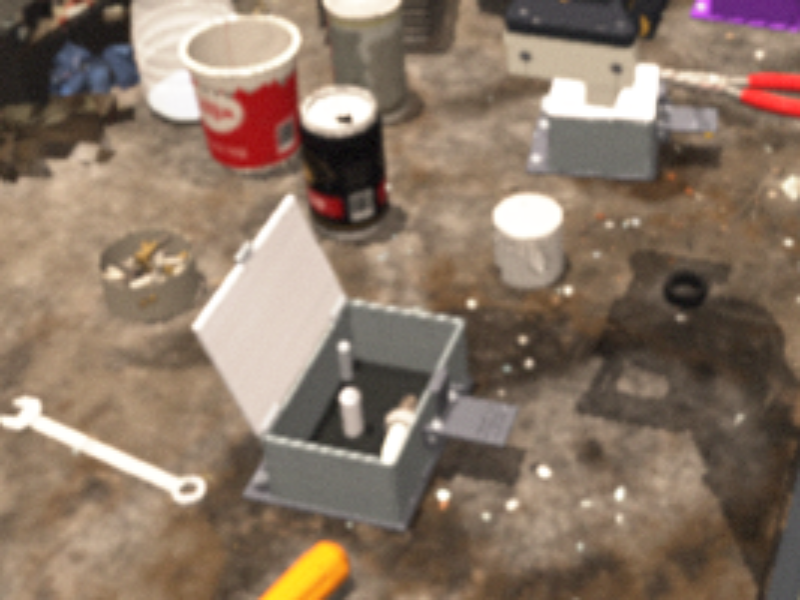

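The lid rests fully open at 1.92 rad (about (270,310)). The plug is in its box (400,430), the narrow box is shut (605,135), and the can, piston and ring have not moved. The robot is clear of everything at z = 0.21, so I'm handing in.

```bash
python3 -c "
from rig import manip
print(manip.finish_job())"
```

```text
the job is handed in; nothing more can be done
None
```

The wide box's tab was pressed and let go, its lid now rests fully open (measured 1.92 rad), the last picture shows nothing else moved, and the job is handed in at about 8 s.

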